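Set out the colour bar from behind the frit containers

TASK

The glass colour bar at the back of the steel tray is needed for the kiln: first stand the jar, the tin and the sifter that crowd it on the cork board, all three, then lay the bar, centred, in the notches of the pale kiln setter. After that stand each container back in the tray on the very spot where it stood before. Keep the containers upright, set everything down without dropping it, and leave the bowl, the paddle and the jacks where they are.

Things in the scene. Friction and masses are not known exactly. Their poses are not given: they have to be found in the camera images.
- bar: The colour bar: solid teal glass rod, 30 mm diameter, 170 mm long, about 0.3 kg, lying level. Origin at its middle, on its axis; its y axis runs along the rod (either end may lead; it may roll about y). At the start it lies in the two notched rests at the back of the tray; the three containers stand 7 to 13 mm in front of it.
- jar: Wide round jar, white plastic with a steel screw lid: body 58 mm diameter, lid 62 mm diameter from 81 to 102 mm height; 102 mm tall, about 0.3 kg. Origin at the centre of its underside, z up. Stands in the front row of the tray at the start.
- tin: Square tin with a small round press-in lid: 54 x 54 mm, straight sides up to 94 mm, round lid up to 98 mm, about 0.36 kg. Origin at the centre of its underside, z up, x and y square to its sides. Stands in the front row of the tray at the start, nearly square to it.
- sifter: Tall round steel sifter with a pierced top: straight cylinder 54 mm diameter, 112 mm tall, about 0.28 kg. Origin at the centre of its underside, z up. Stands in the front row of the tray at the start.
- tray: Dark steel tray, fixed: 160 mm (x) by 240 mm (y), floor 5 mm above the table, rim 14 mm high. Origin: centre of underside; x points to its back. The containers stand in a row at x about -34 mm, y about -70, 0, 70 mm, in any order. Two wooden notched rests at x = 20, y = -42 and 42 mm (34 x 14 mm, 26 mm high) carry the bar along y, its axis 36 mm above the table, 55 mm from the inner back rim.
- board: Flat cork board on the table to one side (left or right), fixed: 290 mm (its x) by 150 mm (its y), 12 mm thick. Origin at the centre of its underside, z up. The side area on which the containers are stood meanwhile.
- setter: Kiln setter, a pale refractory slab on the table to the other side, fixed: 90 mm (its x) by 200 mm (its y), 16 mm thick, with two notched posts at x = 0, y = -42 and +42 mm (each 34 mm by 14 mm, tips 37 mm above the table). Origin at the centre of its underside. A bar laid in the notches lies along y, its axis 47 mm above the table, 31 mm above the slab.
- bowl: Finished teal glass bowl, 130 mm across, 50 mm high, standing beyond the tray; a bystander. Origin at the centre of its underside.
- paddle: Wooden paddle lying flat between robot and tray: blade 90 x 70 x 12 mm, round handle, 243 mm overall, up to 16 mm high; a bystander. Origin on its underside 15 mm from the blade; x along it towards the blade.
- jacks: Steel glassblower's jacks (large sprung tongs) lying flat beyond the tray, 295 mm long, 56 mm wide, 12 mm high; a bystander. Origin on the underside between the arms; x along them towards the blade tips.
There are look-alikes about, which are no part of the job. What is shaped like the sifter but blue is not meant.

How it is judged:
On the way, in this order (a step that is already met when the one before it is completed fails the run):
1. jar, tin and sifter all stand upright on the cork board at once (x of jar in the frame of board between -0.14 and 0.14 m and y of jar in the frame of board between -0.07 and 0.07 m and z of jar in the frame of board between 0.007 and 0.017 m and angle between each of jar, tin, sifter's own z axis and vertical below 0.1 rad and linear speed of each of jar, tin, sifter below 0.03 m/s and x of tin in the frame of board between -0.14 and 0.14 m and y of tin in the frame of board between -0.07 and 0.07 m and z of tin in the frame of board between 0.007 and 0.017 m and x of sifter in the frame of board between -0.14 and 0.14 m and y of sifter in the frame of board between -0.07 and 0.07 m and z of sifter in the frame of board between 0.007 and 0.017 m), for 0.2 s.
2. the bar lies in both notches of the setter, centred, let go (horizontal distance between bar and setter below 0.015 m and z of bar in the frame of setter between 0.042 and 0.052 m and angle between the y axis of bar and the y axis of setter, either way round below 0.12 rad and linear speed of bar below 0.03 m/s and contact force between bar and the fingers below 0.1 N), for 0.2 s.
At the end, for the whole second after the job is handed in: Bar at rest in both setter notches: middle within 15 mm of the setter centre from above, height within 5 mm of seated, within 0.12 rad of the setter y axis. Jar, tin and sifter each upright (0.1 rad), at rest, within 15 mm of their starting spot. All released (horizontal distance between bar and setter below 0.015 m and z of bar in the frame of setter between 0.042 and 0.052 m and angle between the y axis of bar and the y axis of setter, either way round below 0.12 rad and linear speed of each of bar, jar, tin, sifter below 0.03 m/s and distance of each of jar, tin, sifter from where it was at the start of the episode below 0.015 m and angle between each of jar, tin, sifter's own z axis and vertical below 0.1 rad and angular speed of bar below 0.3 rad/s); the robot touches nothing.
It fails at once if the jar, tin or sifter is tipped by more than 0.5 rad (about 30 degrees) (angle between any of jar, tin, sifter's own z axis and vertical above 0.5 rad).
It fails at once if the jar, tin or sifter is dropped (moves faster than 0.5 m/s without a finger on it) ((contact force between jar and the fingers below 0.05 N and linear speed of jar above 0.5 m/s) or (contact force between tin and the fingers below 0.05 N and linear speed of tin above 0.5 m/s) or (contact force between sifter and the fingers below 0.05 N and linear speed of sifter above 0.5 m/s)).
It fails at once if the bar is dropped (moves faster than 0.5 m/s without a finger on it) (contact force between bar and the fingers below 0.05 N and linear speed of bar above 0.5 m/s).
It fails at once if the bowl, paddle or jacks are shifted by more than 20 mm (distance of any of bowl, paddle, jacks from where it was at the start of the episode above 0.02 m).
It also fails if it takes over 144 s, if anything falls off the work surface, if the arm or the gripper's body presses on something with over 40 N, if the wrist force passes 120 N, or if a joint passes its speed limit or range.

ROBOT

A 7-joint arm with a two-finger parallel gripper is mounted at the origin on the work surface. World frame = base frame: x ahead of the robot, y to its left, z up, the work surface at z = 0. Lengths are in m, angles in rad, forces in N, time in s.
With the tool pointing down it reaches from about 0.4 to 0.875 m from the base axis. Payload 6.5 kg.
Tool frame: the origin (TCP) lies at the very end of the fingers, on their centre line; the grasp point (between the pads) lies hold_point_z behind it (hold_point_z is the distance from the TCP to the grasp point, in m); z points along the fingers, y is the line along which they close (so a half turn about z gives the same grasp; the last joint's range is limited). The gripper opens to 88 mm and grips with 3 to 60 N. Pads are 18 mm wide; open, the fingers measure 123 mm over their backs; the gripper's body (75 mm by 187 mm) begins 45 mm behind the grasp point.
Start: joints at [1.128, 0.536, -0.004, 1.538, 0.003, 1.067, -0.071], TCP at [0.239, -0.604, 0.239] pointing down, gripper open.
Joint ranges: [-2.7, 2.7], [-0.37, 2.16], [-1.27, 1.26], [0.24, 2.4], [-1.31, 4.45], [0.19, 1.91], [-2.76, 2.76]. Speed limits (rad/s): [2.39, 2.39, 3.14, 3.14, 3.14, 3.14, 3.14].

INTERFACE

Orientations are given as a 3x3 rotation matrix whose columns are the frame's x, y, z axes.
In Python, from station import get_state, camera, calibration, close_job, hold_point_z gives the robot as it stands.
- The arm moves only by the tool move_arm, never from a script. Its argument "increments" is a list of rows, each a list of 6 numbers: the shift along the tool's x, y, z in shares of 1000 mm (1.0 is 1000 mm), then the turn, a rotation vector about the tool's x, y, z in shares of pi rad (1.0 is pi rad). In form: [[tx, ty, tz, ax, ay, az], ...]. A call has 1 to 20 rows; each row is the pose to reach, as a shift and turn from the pose commanded when the call began, along the tool's axes at that moment; what a row does not reach only later rows make up. A row lasts 1/8 s, in which the tool goes at most 62.5 mm and 10.7 degrees, less where a joint would pass 70% of its speed; a pose out of reach is approached as far as the arm can. No shift or turn number may pass 1 either way. A call with a gripper value outside its range is refused whole. "jaw" is the finger opening in cm, from 0 to 8.81, set as the call begins (left out, the last holds). The fingers move at their own pace and stop on an object; the grip force is fixed at half the most. Time passes only in rows, so rows that repeat a pose let the fingers close. It gives the time, the measured TCP pose, the force, the opening and the grip force at its end, in the units of the state.
- get_state(): the state, without advancing time (a new reading comes with each control period).
- camera(name): name is "side" or "top" or "wrist"; returns (picture, depth): 400x640x3 uint8, red, green, blue; 400x640 float32, m along the optical axis (not along the pixel's ray), 0 where there is no reading.
- calibration(name): a dict with "vfov" (degrees; the focal length in pixels is half the picture's height over the tangent of half this angle, whatever the lens; pixels are square), "cx", "cy" (the principal point, pixels), "world_to_cam" (4x4, takes a point from world to camera coordinates). Camera axes: x right, y down, z forward; pixel columns grow to the right and rows downward; lengths in m; the calibration is good to about 2 mm. A picture is of the moment at which its call begins: read the wrist's pose just before it. calibration takes no time and is no camera call; for the wrist camera it gives the pose at the moment of the call.
- close_job(): hands the job in; it is judged then, once.
The state is a dict: "time": time; "qpos": joint angles; "joint_vel": joint speeds; "joint_efforts": joint torques, N m; "ee_pos": TCP position; "ee_rot": TCP orientation; "wrist_force": force on the tool from outside, world axes, zero at the start; "moment": the same for the moment, N m; "opening": finger opening in m; "finger_force": force on a finger pad.
Only numpy, scipy, OpenCV 4.12 (cv2) and the standard library are available. Lean on these libraries where they do the work, as an engineer would, in place of code of your own. Each camera call takes 0.05 s, during which the arm holds its last target. There are 200 camera calls.

## Working session

There is one attempt and no reset: what is moved stays moved. The work goes in short steps, Python scripts to look and compute and a tool call to move; the robot and the scene stay as the last step left them, time stands still between calls to the robot, and variables do not carry over. Pictures are saved under pics/ and viewed, at most 14 in all, crops included, and the job is handed in when it is done.

Besides the shell and the picture viewer there is one more tool, called by a JSON object that holds its "api" and its "payload", one argument or row to a line. move_arm: Moves the arm, as the interface text tells. Its arguments: {"type":"object","properties":{"increments":{"type":"array"},"jaw":{"type":"number"}},"required":["increments"]}

```bash
mkdir -p pics; ls; cat > h.py <<'E'
import numpy as np, cv2
from station import *
def shot(n,f=None):
    im,d=camera(n); c=calibration(n); np.savez('last_'+n+'.npz',im=im,d=d,**{k:np.array(v) for k,v in c.items()})
    if f: cv2.imwrite('pics/'+f,im[:,:,::-1])
    return im,d,c
def load(n):
    z=np.load('last_'+n+'.npz'); return z['im'],z['d'],{k:z[k] for k in('vfov','cx','cy','world_to_cam')}
def ray(c,u,v):
    f=200/np.tan(np.radians(float(c['vfov']))/2); T=np.linalg.inv(c['world_to_cam'])
    return T[:3,3],T[:3,:3]@np.array([(u-c['cx'])/f,(v-c['cy'])/f,1.])
def onz(c,u,v,z):
    o,r=ray(c,u,v); return o+r*(z-o[2])/r[2]
def cloud(d,c):
    f=200/np.tan(np.radians(float(c['vfov']))/2); T=np.linalg.inv(c['world_to_cam'])
    v,u=np.mgrid[:d.shape[0],:d.shape[1]]
    P=np.stack([(u-c['cx'])/f*d,(v-c['cy'])/f*d,d],-1)
    W=P@T[:3,:3].T+T[:3,3]; W[d==0]=np.nan; return W
E
python3 - <<'E'
from h import *
for n in('top','side'):
    im,d,c=shot(n,n+'0.png'); print(n,c['vfov'],np.round(c['world_to_cam'],3).tolist(),(d>0).mean())
s=get_state(); print(hold_point_z,s['time'],s['opening'],np.round(s['ee_rot'],3).tolist())
E
```

```text
pics
top 43.33685165325452 [[0.007, -1.0, 0.001, -0.012], [-0.978, -0.007, -0.208, 0.613], [0.208, 0.001, -0.978, 1.03], [0.0, 0.0, 0.0, 1.0]] 0.99610546875
side 45.452154313064376 [[-0.956, -0.293, 0.005, 0.588], [-0.146, 0.463, -0.874, 0.141], [0.254, -0.837, -0.485, 1.098], [0.0, 0.0, 0.0, 1.0]] 0.99612890625
0.0187 0.1 0.08800237034121731 [[0.93, 0.368, -0.001], [0.368, -0.93, 0.001], [-0.0, -0.001, -1.0]]
```

View pics/top0.png

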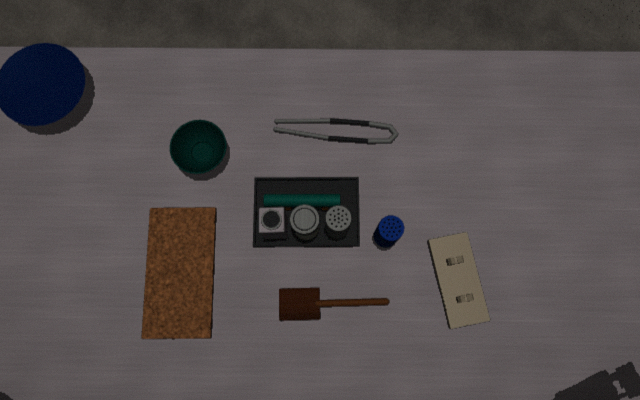

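View pics/side0.png

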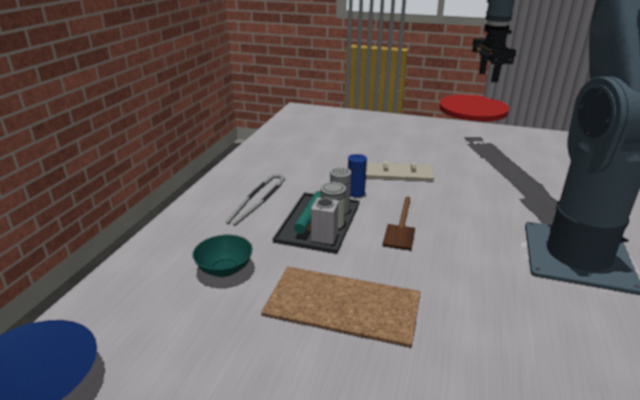

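Top view: the tin is at (272,222), the jar at (305,221), and the grey sifter at (338,220), with the bar behind them at (303,200). The board is on the left at (180,272) and the setter on the right at (460,280). There are two sifter-like things: the grey pierced one in the tray at (338,220), and a blue one at (390,230) outside the tray, which is the look-alike. I'll measure next and confirm with an enlarged crop.

```bash
python3 - <<'E'
from h import *
im,d,c=load('top'); W=cloud(d,c); Z=W[...,2]
hsv=cv2.cvtColor(im,cv2.COLOR_RGB2HSV)
cr=im[165:340,235:500]; cv2.imwrite('pics/crop0.png',cv2.resize(cr,None,fx=3,fy=3,interpolation=cv2.INTER_CUBIC)[:,:,::-1])
def rect(m,z,name):
    m=cv2.morphologyEx(m.astype(np.uint8),cv2.MORPH_OPEN,np.ones((3,3)))
    cs,_=cv2.findContours(m,0,2); k=max(cs,key=cv2.contourArea)
    P=np.array([onz(c,u,v,z)[:2] for u,v in k[:,0]],np.float32)
    r=cv2.minAreaRect(P*1000); b=cv2.boxPoints(r); print(name,np.round(r[0],1),np.round(r[1],1),round(r[2],2),b.round(0).tolist())
print('table z',np.nanmedian(Z[350:390,300:400]))
h,s,v=hsv[...,0],hsv[...,1],hsv[...,2]
U=np.mgrid[:400,:640][1]; V=np.mgrid[:400,:640][0]
rect((U<240)&(V>195)&(V<350)&(s>90)&(h<25),.012,'board')
rect((U>420)&(U<500)&(V>225)&(V<335)&(Z>.010)&(s<110)&(Z<.03),.016,'setter')
win=(U>245)&(U<370)&(V>165)&(V<255)
rect(win&(v<75),.014,'tray')
rect(win&(h>75)&(h<95)&(s>90),.036,'bar')
# post tops
for n,(u0,u1,v0,v1) in dict(p1=(440,470,245,275),p2=(450,480,285,315)).items():
    m=(U>u0)&(U<u1)&(V>v0)&(V<v1)&(Z>.024); print(n,m.sum(),np.nanmean(W[m],0).round(4),np.nanmax(Z[m]))
for n,u0,u1,t in(('tin',255,288,.09),('jar',288,321,.095),('sifter',322,356,.105),('blue',372,408,.1)):
    m=(U>=u0)&(U<=u1)&(V>200)&(V<255)&(Z>t-.008)
    P=W[m][:,:2].astype(np.float32)*1000; zc=np.nanmedian(Z[m])
    print(n,m.sum(),zc,'circ',cv2.minEnclosingCircle(P),'rect',cv2.minAreaRect(P))
E
```

```text
table z 0.0012941173997986777
board [474.8 320.5] [289.2 150.3] 0.94 [[329.0, 393.0], [332.0, 243.0], [621.0, 248.0], [618.0, 398.0]]
setter [ 460.4 -297. ] [199.7  91.7] 11.84 [[353.0, -273.0], [372.0, -362.0], [568.0, -321.0], [549.0, -232.0]]
tray [611.1  41. ] [162.2 241.1] 0.41 [[529.0, 161.0], [531.0, -80.0], [693.0, -79.0], [691.0, 162.0]]
bar [632.8  50.6] [ 27.5 172.7] 0.41 [[618.0, 137.0], [620.0, -36.0], [647.0, -36.0], [646.0, 137.0]]
p1 105 [ 0.5012 -0.2875  0.0339] 0.04198849311338604
p2 108 [ 0.419  -0.305   0.0338] 0.041420107424096075
tin 682 0.10244277874718699 circ ((575.589111328125, 109.4384994506836), 36.307559967041016) rect ((575.9598999023438, 109.02369689941406), (55.5273551940918, 53.44858932495117), 2.088960647583008)
jar 735 0.10893016428319369 circ ((576.0239868164062, 40.380088806152344), 31.542098999023438) rect ((575.4736328125, 39.87044143676758), (61.95395278930664, 60.34946060180664), 0.6284652948379517)
sifter 555 0.11829060837618166 circ ((576.791748046875, -29.76239013671875), 27.055509567260742) rect ((576.2474975585938, -30.6590576171875), (52.904903411865234, 51.60801696777344), 0.3071794807910919)
blue 555 0.11315845126205004 circ ((557.3612060546875, -138.70811462402344), 27.336807250976562) rect ((557.9566040039062, -138.3246612548828), (52.19241714477539, 53.01350784301758), 61.56299591064453)
```

View pics/crop0.png

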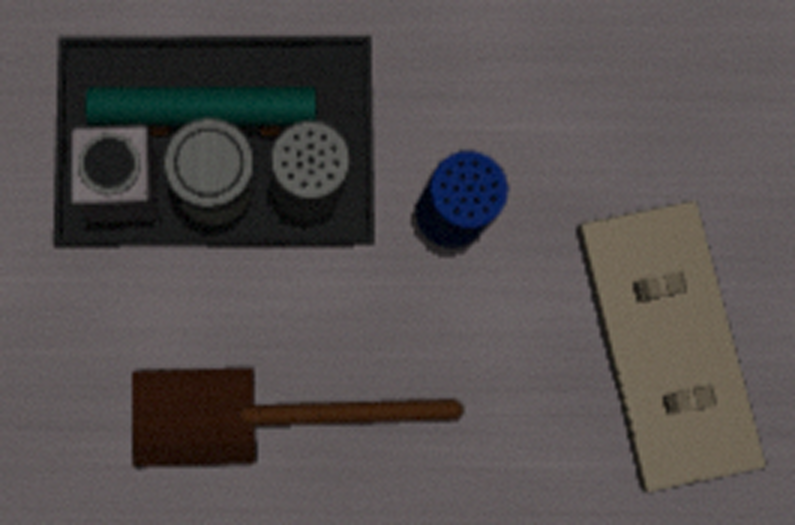

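The crop confirms it: the grey pierced sifter stands in the tray at crop (310,160), and the blue look-alike is outside it at (465,190). I'm moving above the tin with the fingers closing along world x.

Units first: shifts go in shares of 1000 mm and turns go in shares of pi rad. So 57.58 cm / 100 = 0.5758, -53.91 cm / 100 = -0.5391, -1.194 rad / 3.1416 = -0.3801.

{"api": "move_arm", "payload": {
  "increments": [
    [0.29,-0.27,0,0,0,-0.191],
    [0.29,-0.27,0,0,0,-0.191],
    [0.29,-0.27,0,0,0,-0.191],
    [0.29,-0.27,0,0,0,-0.191],
    [0.29,-0.27,0,0,0,-0.191],
    [0.29,-0.27,0,0,0,-0.191],
    [0.29,-0.27,0,0,0,-0.191],
    [0.5758,-0.5391,0,0,0,-0.3801],
    [0.5758,-0.5391,0,0,0,-0.3801],
    [0.5758,-0.5391,0,0,0,-0.3801],
    [0.5758,-0.5391,0,0,0,-0.3801],
    [0.5758,-0.5391,0,0,0,-0.3801],
    [0.5758,-0.5391,0,0,0,-0.3801],
    [0.5758,-0.5391,0,0,0,-0.3801],
    [0.5758,-0.5391,0,0,0,-0.3801],
    [0.5758,-0.5391,0,0,0,-0.3801]
  ],
  "jaw": 8.8
}}

```text
time: 2.1
ee_pos: [0.5757, 0.1062, 0.2383]
ee_rot: [[0.002, 1.0, -0.001], [1.0, -0.003, -0.002], [-0.002, -0.001, -1.0]]
wrist_force: [-0.0, -0.2, -0.1]
opening: 0.0879
finger_force: 0.0
```

```bash
python3 - <<'E'
from h import *
s=get_state(); print(s['time'],s['ee_pos'],np.round(s['ee_rot'],4).tolist(),s['qpos'])
im,d,c=shot('wrist','w0.png'); W=cloud(d,c)
print(np.round(np.linalg.inv(c['world_to_cam']),3).tolist(),c['vfov'])
E
```

```text
2.1 [0.57574938 0.10619802 0.23832246] [[0.0025, 1.0, -0.001], [1.0, -0.0025, -0.0018], [-0.0018, -0.001, -1.0]] [ 0.12651577  0.48039393 -0.52198287  1.69079334  0.27132171  1.04444656
 -0.486895  ]
[[1.0, -0.003, -0.001, 0.576], [-0.003, -0.962, -0.272, 0.176], [0.0, 0.272, -0.962, 0.384], [0.0, 0.0, 0.0, 1.0]] 71.93352954732481
```

View pics/w0.png

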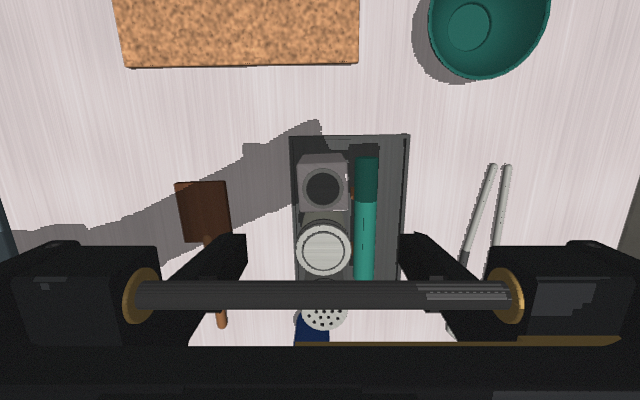

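Wrist view: the tin lid is at (322,185), the jar at (323,248), the sifter at (323,315), and the bar is to their right. I'll refine these positions by ray casting.

```bash
python3 - <<'E'
from h import *
im,d,c=load('wrist')
for n,u,v,z in(('tinlid',322,186,.103),('jar',323.5,249,.107),('barL',355,250,.036),('barR',375,250,.036)): print(n,onz(c,u,v,z))
im,d,c=load('top')
# tops by plane casting from silhouette of depth mask
W=cloud(d,c)
V,U=np.mgrid[:400,:640]
for n,u0,u1,z in(('tin',255,288,.099),('jar',288,321,.107),('sifter',322,356,.117)):
    m=(U>=u0)&(U<=u1)&(V>200)&(V<255)&(W[...,2]>z-.006)
    P=np.array([onz(c,u,v,z)[:2] for v,u in np.argwhere(m)],np.float32)*1000
    r=cv2.minAreaRect(P);print(n,r, P.mean(0))
print(get_state()['ee_pos'])
E
```

```text
tinlid [0.57526763 0.11199559 0.103     ]
jar [0.57665001 0.04206871 0.107     ]
barL [0.62029331 0.00609457 0.036     ]
barR [0.64791745 0.00600141 0.036     ]
tin ((575.1093139648438, 109.06494140625), (55.314083099365234, 52.528236389160156), 2.0186543464660645) [575.1208  109.12895]
jar ((575.4806518554688, 39.84694290161133), (61.27301025390625, 60.33855056762695), 0.596336305141449) [575.6684   40.17543]
sifter ((576.15771484375, -30.600759506225586), (52.32294845581055, 51.45386505126953), 0.4055190682411194) [576.47284  -29.796492]
[0.57585784 0.1061049  0.23847962]
```

In the tool's units: 17.6 cm / 100 = 0.176, 16 cm / 100 = 0.16.

{"api": "move_arm", "payload": {
  "increments": [
    [0.003,0,0.04,0,0,0],
    [0.003,0,0.08,0,0,0],
    [0.003,0,0.11,0,0,0],
    [0.003,0,0.14,0,0,0],
    [0.003,0,0.16,0,0,0],
    [0.003,0,0.176,0,0,0],
    [0.003,0,0.176,0,0,0],
    [0.003,0,0.176,0,0,0]
  ]
}}

```text
time: 3.15
ee_pos: [0.5768, 0.1119, 0.0635]
ee_rot: [[0.0, 1.0, 0.001], [1.0, -0.0, 0.0], [0.0, 0.001, -1.0]]
wrist_force: [0.2, 1.3, -0.3]
opening: 0.0881
finger_force: 0.0
```

{"api": "move_arm", "payload": {
  "increments": [
    [0,0,0,0,0,0],
    [0,0,0,0,0,0],
    [0,0,0,0,0,0],
    [0,0,0,0,0,0],
    [0,0,0,0,0,0],
    [0,0,0,0,0,0]
  ],
  "jaw": 4.5
}}

```text
time: 3.9
ee_pos: [0.5759, 0.1118, 0.0628]
ee_rot: [[-0.0, 1.0, -0.0], [1.0, 0.0, -0.0], [-0.0, -0.0, -1.0]]
wrist_force: [-3.0, -0.1, 4.3]
opening: 0.0541
finger_force: 29.7
```

{"api": "move_arm", "payload": {
  "increments": [
    [0,0,-0.01,0,0,0],
    [0,0,-0.03,0,0,0],
    [0,0,-0.05,0,0,0],
    [0,0,-0.07,0,0,0],
    [0.02,0,-0.08,0,0,0],
    [0.05,0,-0.08,0,0,0],
    [0.08,0,-0.08,0,0,0],
    [0.11,0.004,-0.08,0,0,0],
    [0.14,0.004,-0.08,0,0,0],
    [0.17,0.004,-0.08,0,0,0],
    [0.195,0.004,-0.08,0,0,0],
    [0.208,0.004,-0.07,0,0,0],
    [0.208,0.004,-0.05,0,0,0],
    [0.208,0.004,-0.03,0,0,0],
    [0.208,0.004,-0.02,0,0,0],
    [0.208,0.004,-0.013,0,0,0],
    [0.208,0.004,-0.01,0,0,0],
    [0.208,0.004,-0.008,0,0,0],
    [0.208,0.004,-0.007,0,0,0],
    [0.208,0.004,-0.007,0,0,0]
  ]
}}

```text
time: 6.4
ee_pos: [0.5803, 0.3199, 0.07]
ee_rot: [[-0.0, 1.0, 0.0], [1.0, 0.0, 0.0], [0.0, 0.0, -1.0]]
wrist_force: [-0.4, -0.1, -3.9]
opening: 0.0539
finger_force: 29.7
```

In the tool's units: 0.1 cm / 100 = 0.001.

{"api": "move_arm", "payload": {
  "increments": [
    [0,0,0.001,0,0,0],
    [0,0,0.001,0,0,0],
    [0,0,0.001,0,0,0]
  ]
}}

```text
time: 6.78
ee_pos: [0.5803, 0.32, 0.0698]
ee_rot: [[-0.0, 1.0, 0.001], [1.0, 0.0, 0.0], [0.0, 0.001, -1.0]]
wrist_force: [-3.7, -2.1, 5.9]
opening: 0.0541
finger_force: 29.7
```

In the tool's units: -8 cm / 100 = -0.08, -5 cm / 100 = -0.05.

{"api": "move_arm", "payload": {
  "increments": [
    [0,0,0,0,0,0],
    [0,0,0,0,0,0],
    [0,0,0,0,0,0],
    [0,0,-0.02,0,0,0],
    [0,0,-0.05,0,0,0],
    [0,0,-0.08,0,0,0]
  ],
  "jaw": 7.4
}}

```text
time: 7.52
ee_pos: [0.5804, 0.3201, 0.151]
ee_rot: [[-0.0, 1.0, 0.001], [1.0, 0.0, 0.001], [0.001, 0.001, -1.0]]
wrist_force: [-0.4, -0.0, -0.3]
opening: 0.0742
finger_force: 0.0
```

In the tool's units: -27.9 cm / 100 = -0.279, -23 cm / 100 = -0.23.

{"api": "move_arm", "payload": {
  "increments": [
    [-0.05,0,-0.01,0,0,0],
    [-0.11,-0.002,-0.01,0,0,0],
    [-0.17,-0.004,-0.01,0,0,0],
    [-0.23,-0.004,-0.01,0,0,0],
    [-0.279,-0.004,0,0,0,0],
    [-0.279,-0.004,0.03,0,0,0],
    [-0.279,-0.004,0.05,0,0,0],
    [-0.279,-0.004,0.071,0,0,0],
    [-0.279,-0.004,0.071,0,0,0],
    [-0.279,-0.004,0.071,0,0,0]
  ],
  "jaw": 8.8
}}

```text
time: 8.78
ee_pos: [0.5766, 0.0416, 0.0782]
ee_rot: [[-0.001, 1.0, 0.001], [1.0, 0.001, 0.0], [0.0, 0.001, -1.0]]
wrist_force: [0.3, -0.5, -0.5]
opening: 0.0878
finger_force: 0.0
```

{"api": "move_arm", "payload": {
  "increments": [
    [0,0,0,0,0,0],
    [0,0,0,0,0,0],
    [0,0,0,0,0,0],
    [0,0,0,0,0,0],
    [0,0,0,0,0,0],
    [0,0,0,0,0,0]
  ],
  "jaw": 5.0
}}

```text
time: 9.52
ee_pos: [0.5763, 0.0408, 0.078]
ee_rot: [[-0.0, 1.0, 0.0], [1.0, 0.0, -0.0], [-0.0, 0.0, -1.0]]
wrist_force: [-1.7, 0.4, 5.3]
opening: 0.061
finger_force: 30.0
```

{"api": "move_arm", "payload": {
  "increments": [
    [0,0,-0.01,0,0,0],
    [0,0,-0.03,0,0,0],
    [0,0,-0.05,0,0,0],
    [0.01,-0.01,-0.07,0,0,0],
    [0.04,-0.03,-0.08,0,0,0],
    [0.075,-0.05,-0.08,0,0,0],
    [0.11,-0.07,-0.08,0,0,0],
    [0.145,-0.09,-0.08,0,0,0],
    [0.18,-0.101,-0.08,0,0,0],
    [0.215,-0.101,-0.08,0,0,0],
    [0.25,-0.101,-0.08,0,0,0],
    [0.27,-0.101,-0.08,0,0,0],
    [0.279,-0.101,-0.065,0,0,0],
    [0.279,-0.101,-0.045,0,0,0],
    [0.279,-0.101,-0.025,0,0,0],
    [0.279,-0.101,-0.015,0,0,0],
    [0.279,-0.101,-0.01,0,0,0],
    [0.279,-0.101,-0.007,0,0,0],
    [0.279,-0.101,-0.006,0,0,0],
    [0.279,-0.101,-0.006,0,0,0]
  ]
}}

```text
time: 12.02
ee_pos: [0.4754, 0.3201, 0.0851]
ee_rot: [[-0.0, 1.0, 0.001], [1.0, 0.0, 0.0], [0.0, 0.001, -1.0]]
wrist_force: [-2.7, -2.3, 6.5]
opening: 0.0608
finger_force: 30.0
```

In the tool's units: -8 cm / 100 = -0.08, -5 cm / 100 = -0.05.

{"api": "move_arm", "payload": {
  "increments": [
    [0,0,0,0,0,0],
    [0,0,0,0,0,0],
    [0,0,0,0,0,0],
    [0,0,-0.02,0,0,0],
    [0,0,-0.05,0,0,0],
    [0,0,-0.08,0,0,0]
  ],
  "jaw": 7.6
}}

```text
time: 12.78
ee_pos: [0.4753, 0.32, 0.1659]
ee_rot: [[-0.0, 1.0, 0.001], [1.0, 0.0, 0.001], [0.001, 0.001, -1.0]]
wrist_force: [0.2, 0.4, -0.4]
opening: 0.0764
finger_force: 0.0
```

In the tool's units: -35 cm / 100 = -0.35, -34 cm / 100 = -0.34.

{"api": "move_arm", "payload": {
  "increments": [
    [-0.05,0.01,-0.01,0,0,0],
    [-0.11,0.03,-0.01,0,0,0],
    [-0.17,0.05,-0.01,0,0,0],
    [-0.23,0.07,-0.01,0,0,0],
    [-0.29,0.09,-0.01,0,0,0],
    [-0.34,0.101,-0.01,0,0,0],
    [-0.35,0.101,0,0,0,0],
    [-0.35,0.101,0.04,0,0,0],
    [-0.35,0.101,0.07,0,0,0],
    [-0.35,0.101,0.09,0,0,0],
    [-0.35,0.101,0.099,0,0,0],
    [-0.35,0.101,0.099,0,0,0],
    [-0.35,0.101,0.099,0,0,0]
  ],
  "jaw": 8.8
}}

```text
time: 14.4
ee_pos: [0.577, -0.0301, 0.0657]
ee_rot: [[-0.0, 1.0, 0.002], [1.0, 0.0, -0.0], [-0.0, 0.002, -1.0]]
wrist_force: [0.0, -0.2, -0.1]
opening: 0.0877
finger_force: 0.0
```

{"api": "move_arm", "payload": {
  "increments": [
    [0,0,0,0,0,0],
    [0,0,0,0,0,0],
    [0,0,0,0,0,0],
    [0,0,0,0,0,0],
    [0,0,0,0,0,0],
    [0,0,0,0,0,0]
  ],
  "jaw": 4.5
}}

```text
time: 15.15
ee_pos: [0.5764, -0.0303, 0.0648]
ee_rot: [[-0.0, 1.0, 0.0], [1.0, 0.0, -0.0], [-0.0, 0.0, -1.0]]
wrist_force: [-0.2, 0.7, 1.2]
opening: 0.0533
finger_force: 30.0
```

In the tool's units: 35 cm / 100 = 0.35, -20.6 cm / 100 = -0.206.

{"api": "move_arm", "payload": {
  "increments": [
    [0,0,-0.01,0,0,0],
    [0,0,-0.03,0,0,0],
    [0,0,-0.05,0,0,0],
    [0.01,-0.01,-0.07,0,0,0],
    [0.03,-0.04,-0.08,0,0,0],
    [0.055,-0.07,-0.08,0,0,0],
    [0.08,-0.1,-0.08,0,0,0],
    [0.105,-0.13,-0.08,0,0,0],
    [0.13,-0.16,-0.08,0,0,0],
    [0.16,-0.185,-0.08,0,0,0],
    [0.19,-0.206,-0.08,0,0,0],
    [0.23,-0.206,-0.08,0,0,0],
    [0.27,-0.206,-0.08,0,0,0],
    [0.31,-0.206,-0.08,0,0,0],
    [0.34,-0.206,-0.075,0,0,0],
    [0.35,-0.206,-0.06,0,0,0],
    [0.35,-0.206,-0.04,0,0,0],
    [0.35,-0.206,-0.025,0,0,0],
    [0.35,-0.206,-0.015,0,0,0],
    [0.35,-0.206,-0.01,0,0,0]
  ]
}}

```text
time: 17.65
ee_pos: [0.3702, 0.3192, 0.0742]
ee_rot: [[0.0, 1.0, -0.0], [1.0, -0.0, -0.001], [-0.001, -0.0, -1.0]]
wrist_force: [0.8, -0.1, -2.2]
opening: 0.0535
finger_force: 30.0
```

In the tool's units: 0.4 cm / 100 = 0.004, 0.3 cm / 100 = 0.003.

{"api": "move_arm", "payload": {
  "increments": [
    [0,0,0.002,0,0,0],
    [0,0,0.003,0,0,0],
    [0,0,0.004,0,0,0],
    [0,0,0.004,0,0,0]
  ]
}}

```text
time: 18.15
ee_pos: [0.3705, 0.32, 0.0717]
ee_rot: [[-0.0, 1.0, 0.001], [1.0, 0.0, 0.0], [0.0, 0.001, -1.0]]
wrist_force: [-1.3, -2.0, 7.4]
opening: 0.0532
finger_force: 30.0
```

In the tool's units: -9 cm / 100 = -0.09, -5 cm / 100 = -0.05.

{"api": "move_arm", "payload": {
  "increments": [
    [0,0,0,0,0,0],
    [0,0,0,0,0,0],
    [0,0,0,0,0,0],
    [0,0,-0.02,0,0,0],
    [0,0,-0.05,0,0,0],
    [0,0,-0.09,0,0,0]
  ],
  "jaw": 7.4
}}

```text
time: 18.9
ee_pos: [0.3696, 0.3193, 0.1611]
ee_rot: [[-0.0, 1.0, -0.002], [1.0, 0.0, -0.001], [-0.001, -0.002, -1.0]]
wrist_force: [0.2, 0.2, -0.1]
opening: 0.0739
finger_force: 0.0
```

In the tool's units: -27 cm / 100 = -0.27, 26 cm / 100 = 0.26.

{"api": "move_arm", "payload": {
  "increments": [
    [-0.05,0,-0.03,0,0,0],
    [-0.1,0.03,-0.05,0,0,0],
    [-0.14,0.07,-0.07,0,0,0],
    [-0.18,0.11,-0.07,0,0,0],
    [-0.22,0.15,-0.07,0,0,0],
    [-0.25,0.2,-0.07,0,0,0],
    [-0.27,0.26,-0.07,0,0,0],
    [-0.27,0.26,-0.07,0,0,0],
    [-0.27,0.26,-0.07,0,0,0],
    [-0.27,0.26,-0.07,0,0,0]
  ],
  "jaw": 6.0
}}

```text
time: 20.15
ee_pos: [0.629, 0.0509, 0.2309]
ee_rot: [[-0.002, 1.0, -0.001], [1.0, 0.002, 0.0], [0.0, -0.001, -1.0]]
wrist_force: [0.7, 0.2, 0.8]
opening: 0.0601
finger_force: 0.0
```

```bash
python3 - <<'E'
from h import *
s=get_state(); print(s['ee_pos'])
im,d,c=shot('wrist','w1.png'); shot('top','top1.png')
hsv=cv2.cvtColor(im,cv2.COLOR_RGB2HSV); h,sa=hsv[...,0],hsv[...,1]
m=((h>70)&(h<95)&(sa>100)).astype(np.uint8)
for k in cv2.findContours(m,0,2)[0]:
    if cv2.contourArea(k)>300:
        P=np.array([onz(c,u,v,.036)[:2] for u,v in k[:,0]],np.float32)*1000
        print(cv2.minAreaRect(P),cv2.boundingRect(k))
E
```

```text
[0.62904818 0.05087663 0.23086662]
((631.7047119140625, 46.50260543823242), (29.049148559570312, 174.5891571044922), 0.8376800417900085) (312, 111, 25, 137)
((756.2576904296875, 236.12574768066406), (95.90213775634766, 20.598875045776367), 0.1045721247792244) (397, 0, 91, 23)
```

View pics/w1.png

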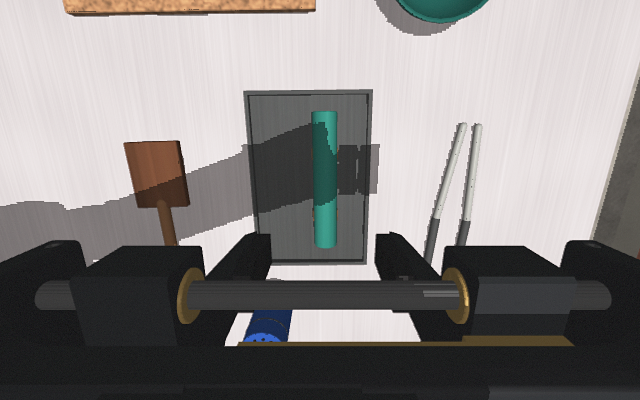

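View pics/top1.png

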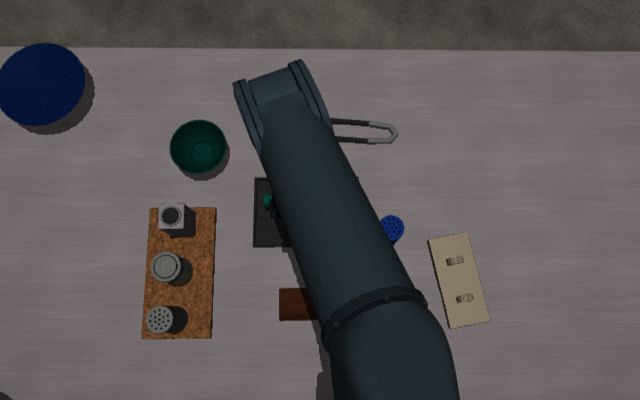

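Top view: the three containers stand upright on the board at (172,215), (166,266) and (160,320). Wrist view: the bar lies free at (325,180), centred near (0.6315, 0.050). I'm descending to grasp it in the middle.

In the tool's units: 21.2 cm / 100 = 0.212, 20 cm / 100 = 0.2.

{"api": "move_arm", "payload": {
  "increments": [
    [0,0.001,0.04,0,0,0],
    [0,0.001,0.08,0,0,0],
    [0,0.001,0.12,0,0,0],
    [0,0.001,0.15,0,0,0],
    [0,0.001,0.18,0,0,0],
    [0,0.001,0.2,0,0,0],
    [0,0.001,0.212,0,0,0],
    [0,0.001,0.212,0,0,0],
    [0,0.001,0.212,0,0,0]
  ]
}}

```text
time: 21.38
ee_pos: [0.632, 0.0499, 0.0197]
ee_rot: [[0.0, 1.0, 0.002], [1.0, -0.0, 0.0], [0.0, 0.002, -1.0]]
wrist_force: [0.5, 0.1, -0.5]
opening: 0.0598
finger_force: 0.0
```

{"api": "move_arm", "payload": {
  "increments": [
    [0,0,0,0,0,0],
    [0,0,0,0,0,0],
    [0,0,0,0,0,0],
    [0,0,0,0,0,0],
    [0,0,0,0,0,0],
    [0,0,0,0,0,0]
  ],
  "jaw": 2.0
}}

```text
time: 22.12
ee_pos: [0.6316, 0.0498, 0.0189]
ee_rot: [[-0.0, 1.0, 0.001], [1.0, 0.0, 0.0], [0.0, 0.001, -1.0]]
wrist_force: [1.2, -0.3, 2.0]
opening: 0.0293
finger_force: 30.0
```

In the tool's units: -34.7 cm / 100 = -0.347, -17.1 cm / 100 = -0.171, 1.363 rad / 3.1416 = 0.4339.

{"api": "move_arm", "payload": {
  "increments": [
    [0,0,-0.01,0,0,0],
    [0,0,-0.04,0,0,0],
    [0,0,-0.075,0,0,0],
    [0,0,-0.11,0,0,0],
    [0,0,-0.145,0,0,0],
    [-0.01,-0.005,-0.17,0,0,0.0127],
    [-0.04,-0.02,-0.17,0,0,0.0509],
    [-0.07,-0.035,-0.17,0,0,0.0891],
    [-0.1,-0.05,-0.17,0,0,0.1273],
    [-0.13,-0.065,-0.17,0,0,0.1655],
    [-0.16,-0.08,-0.17,0,0,0.2037],
    [-0.19,-0.095,-0.17,0,0,0.2419],
    [-0.22,-0.11,-0.17,0,0,0.2801],
    [-0.25,-0.125,-0.17,0,0,0.3183],
    [-0.28,-0.14,-0.17,0,0,0.3565],
    [-0.31,-0.155,-0.17,0,0,0.3947],
    [-0.337,-0.167,-0.17,0,0,0.4265],
    [-0.347,-0.171,-0.17,0,0,0.4339],
    [-0.347,-0.171,-0.17,0,0,0.4339],
    [-0.347,-0.171,-0.17,0,0,0.4339]
  ]
}}

```text
time: 24.62
ee_pos: [0.461, -0.2957, 0.1887]
ee_rot: [[0.978, 0.209, 0.0], [0.209, -0.978, 0.001], [0.0, -0.001, -1.0]]
wrist_force: [-0.1, 0.5, -2.8]
opening: 0.0288
finger_force: 30.0
```

```bash
python3 - <<'E'
from h import *
s=get_state(); print(s['time'],s['ee_pos'],np.round(s['ee_rot'],4).tolist(),s['opening'],s['qpos'])
im,d,c=shot('wrist','w2.png')
E
```

```text
24.625 [ 0.46100716 -0.2956898   0.18865529] [[0.9779, 0.2092, 0.0003], [0.2092, -0.9779, 0.001], [0.0005, -0.0009, -1.0]] 0.028773064769084634 [ 0.5822586   0.42924372 -0.11930451  1.85130104  0.063767    0.86496984
 -0.92771436]
```

View pics/w2.png

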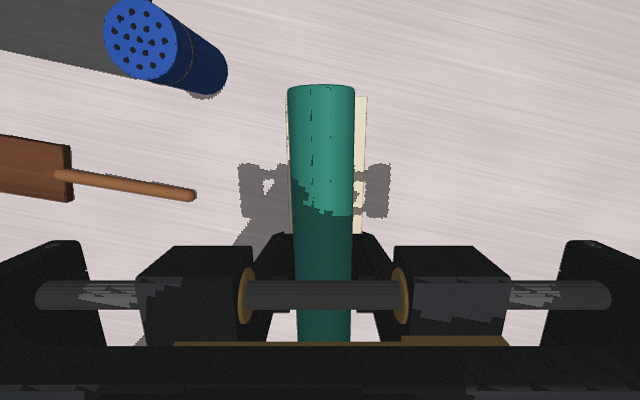

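Wrist view: the bar at (321,150) runs along the setter, whose pale edges show at about u=287 and u=367. I'll measure the sideways offset from those edges.

```bash
python3 - <<'E'
from h import *
im,d,c=load('wrist'); s=get_state(); R=np.array(s['ee_rot']); p=np.array(s['ee_pos']); print(p)
hsv=cv2.cvtColor(im,cv2.COLOR_RGB2HSV)
m=(hsv[...,0]>12)&(hsv[...,0]<35)&(hsv[...,1]>30)
for v in range(100,232,16):
    u=np.flatnonzero(m[v,270:385])+270
    if len(u): print(v,u.min(),u.max(),(R.T@(onz(c,u.min()-.5,v,.016)-p)*1000).round(1)[:2],(R.T@(onz(c,u.max()+.5,v,.016)-p)*1000).round(1)[:2])
W=cloud(d,c); L=(W-p)@R
mm=m&(W[...,2]>.006)&(W[...,2]<.03); q=L[mm]; print('xmax',np.percentile(q[:,0],[99,99.8]),'y',np.percentile(q[:,1],[0.5,99.5]))
E
```

```text
[ 0.46102321 -0.29571123  0.18866182]
100 285 366 [ 93.7 -41.5] [93.7 47.7]
116 286 366 [ 77. -41.] [77.  48.4]
132 286 365 [ 59.9 -41.6] [59.9 48. ]
148 287 364 [ 42.2 -41.1] [42.2 47.6]
164 287 363 [ 24.  -41.8] [24.  47.2]
180 288 363 [  5.2 -41.3] [ 5.2 47.9]
196 288 362 [-14.2 -41.9] [-14.2  47.5]
212 289 361 [-34.3 -41.4] [-34.3  47.1]
228 289 361 [-55.  -42.1] [-55.   47.9]
xmax [0.09580392 0.09784038] y [-0.31283869  0.04783297]
```

In the tool's units: 15.4 cm / 100 = 0.154, 15 cm / 100 = 0.15.

{"api": "move_arm", "payload": {
  "increments": [
    [0,0.001,0.03,0,0,0],
    [0,0.001,0.06,0,0,0],
    [0,0.001,0.09,0,0,0],
    [0,0.001,0.115,0,0,0],
    [0,0.001,0.135,0,0,0],
    [0,0.001,0.145,0,0,0],
    [0,0.001,0.15,0,0,0],
    [0,0.001,0.154,0,0,0],
    [0,0.001,0.154,0,0,0],
    [0,0.001,0.154,0,0,0]
  ]
}}

```text
time: 25.92
ee_pos: [0.4607, -0.2984, 0.0352]
ee_rot: [[0.978, 0.206, 0.001], [0.206, -0.978, -0.0], [0.001, 0.001, -1.0]]
wrist_force: [0.2, 0.1, -2.4]
opening: 0.029
finger_force: 30.0
```

In the tool's units: 0.4 cm / 100 = 0.004, 0.2 cm / 100 = 0.002.

{"api": "move_arm", "payload": {
  "increments": [
    [0,0,0.002,0,0,0],
    [0,0,0.004,0,0,0],
    [0,0,0.004,0,0,0]
  ]
}}

```text
time: 26.3
ee_pos: [0.4604, -0.2982, 0.0306]
ee_rot: [[0.978, 0.206, -0.0], [0.206, -0.978, 0.0], [-0.0, -0.0, -1.0]]
wrist_force: [0.1, -0.3, -1.9]
opening: 0.0288
finger_force: 30.0
```

In the tool's units: 0.1 cm / 100 = 0.001.

{"api": "move_arm", "payload": {
  "increments": [
    [0,0,0.001,0,0,0],
    [0,0,0.001,0,0,0]
  ]
}}

```text
time: 26.55
ee_pos: [0.4605, -0.2985, 0.0301]
ee_rot: [[0.979, 0.206, 0.0], [0.206, -0.979, -0.0], [0.0, 0.0, -1.0]]
wrist_force: [-1.7, -0.1, 1.6]
opening: 0.0286
finger_force: 30.0
```

In the tool's units: -16 cm / 100 = -0.16, -12 cm / 100 = -0.12.

{"api": "move_arm", "payload": {
  "increments": [
    [0,0,0,0,0,0],
    [0,0,0,0,0,0],
    [0,0,0,0,0,0],
    [0,0,0,0,0,0],
    [0,0,-0.03,0,0,0],
    [0,0,-0.07,0,0,0],
    [0,0,-0.12,0,0,0],
    [0,0,-0.16,0,0,0],
    [0,0,-0.16,0,0,0]
  ],
  "jaw": 6.0
}}

```text
time: 27.68
ee_pos: [0.4623, -0.2993, 0.1929]
ee_rot: [[0.979, 0.206, 0.006], [0.206, -0.979, -0.003], [0.005, 0.004, -1.0]]
wrist_force: [0.2, 0.6, -1.1]
opening: 0.0599
finger_force: 0.0
```

```bash
python3 - <<'E'
from h import *
s=get_state(); print(s['time'],s['ee_pos'],np.round(s['ee_rot'],4).tolist())
im,d,c=shot('wrist','w3.png')
hsv=cv2.cvtColor(im,cv2.COLOR_RGB2HSV); h,sa=hsv[...,0],hsv[...,1]
m=((h>70)&(h<95)&(sa>100)).astype(np.uint8)
for k in cv2.findContours(m,0,2)[0]:
    if cv2.contourArea(k)>300:
        P=np.array([onz(c,u,v,.047)[:2] for u,v in k[:,0]],np.float32)*1000
        print(cv2.minAreaRect(P))
W=cloud(d,c); print('bar top z',np.nanpercentile(W[...,2][m>0],[50,95]))
E
```

```text
27.675 [ 0.46229247 -0.29934188  0.19288003] [[0.9785, 0.2061, 0.0055], [0.2061, -0.9785, -0.0033], [0.0047, 0.0043, -1.0]]
((456.0504150390625, -298.2908935546875), (174.5528106689453, 27.876890182495117), 12.517098426818848)
bar top z [0.05734277 0.05964616]
```

View pics/w3.png

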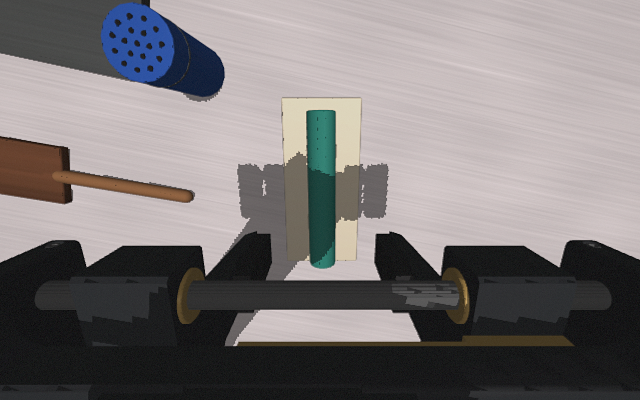

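Wrist view: the bar lies seated and centred on the setter at (321,190), released. Next I return the sifter, via a waypoint with the original orientation.

In the tool's units: -28.3 cm / 100 = -0.283, -25 cm / 100 = -0.25, -1.363 rad / 3.1416 = -0.4339.

{"api": "move_arm", "payload": {
  "increments": [
    [0.02,-0.05,-0.04,0,0,-0.0477],
    [0.035,-0.1,-0.04,0,0,-0.0955],
    [0.05,-0.15,-0.04,0,0,-0.1432],
    [0.07,-0.2,-0.04,0,0,-0.191],
    [0.09,-0.25,-0.04,0,0,-0.2387],
    [0.1,-0.283,-0.04,0,0,-0.2865],
    [0.1,-0.283,-0.04,0,0,-0.3342],
    [0.1,-0.283,-0.04,0,0,-0.382],
    [0.1,-0.283,-0.04,0,0,-0.4339],
    [0.1,-0.283,-0.04,0,0,-0.4339],
    [0.1,-0.283,-0.04,0,0,-0.4339],
    [0.1,-0.283,-0.04,0,0,-0.4339],
    [0.1,-0.283,-0.04,0,0,-0.4339],
    [0.1,-0.283,-0.04,0,0,-0.4339]
  ],
  "jaw": 8.0
}}

```text
time: 29.48
ee_pos: [0.4999, -0.0006, 0.2297]
ee_rot: [[0.0, 1.0, 0.0], [1.0, -0.0, -0.0], [-0.0, 0.0, -1.0]]
wrist_force: [0.7, 0.4, 0.6]
opening: 0.0796
finger_force: 0.0
```

```bash
python3 - <<'E'
from h import *
im,d,c=shot('top'); W=cloud(d,c); V,U=np.mgrid[:400,:640]
print(get_state()['ee_pos'],get_state()['ee_rot'].round(4).tolist() )
for n,v0,v1,z in(('tin',195,240,.106),('jar',245,290,.114),('sifter',298,345,.124)):
    m=(U>=140)&(U<=200)&(V>v0)&(V<v1)&(W[...,2]>z-.008)
    P=np.array([onz(c,u,v,z)[:2] for v,u in np.argwhere(m)],np.float32)*1000
    print(n,cv2.minAreaRect(P),P.mean(0))
E
```

```text
[ 0.49987809 -0.00068084  0.22974526] [[0.0003, 1.0, 0.0001], [1.0, -0.0003, -0.0001], [-0.0001, 0.0001, -1.0]]
tin ((580.0076904296875, 316.23748779296875), (52.965782165527344, 56.36494445800781), 0.4058249890804291) [579.7546  316.83936]
jar ((475.2461242675781, 318.4813232421875), (62.182437896728516, 61.62839126586914), 41.50279998779297) [474.94   318.1672]
sifter ((371.30596923828125, 318.9211120605469), (52.2451171875, 54.8011360168457), 4.0290846824646) [371.26547 319.56802]
```

In the tool's units: 32 cm / 100 = 0.32, 15.8 cm / 100 = 0.158.

{"api": "move_arm", "payload": {
  "increments": [
    [0.05,-0.02,0,0,0,0],
    [0.1,-0.04,0,0,0,0],
    [0.15,-0.06,0,0,0,0],
    [0.2,-0.08,0,0,0,0],
    [0.25,-0.1,0,0,0,0],
    [0.3,-0.12,0,0,0,0],
    [0.32,-0.13,0.01,0,0,0],
    [0.32,-0.13,0.05,0,0,0],
    [0.32,-0.13,0.09,0,0,0],
    [0.32,-0.13,0.12,0,0,0],
    [0.32,-0.13,0.145,0,0,0],
    [0.32,-0.13,0.158,0,0,0],
    [0.32,-0.13,0.158,0,0,0],
    [0.32,-0.13,0.158,0,0,0]
  ]
}}

```text
time: 31.28
ee_pos: [0.3703, 0.3199, 0.0725]
ee_rot: [[0.0, 1.0, 0.001], [1.0, -0.0, 0.001], [0.001, 0.001, -1.0]]
wrist_force: [0.2, 0.5, 0.4]
opening: 0.08
finger_force: 0.0
```

{"api": "move_arm", "payload": {
  "increments": [
    [0,0,0,0,0,0],
    [0,0,0,0,0,0],
    [0,0,0,0,0,0],
    [0,0,0,0,0,0],
    [0,0,0,0,0,0],
    [0,0,0,0,0,0]
  ],
  "jaw": 4.5
}}

```text
time: 32.02
ee_pos: [0.3702, 0.3195, 0.072]
ee_rot: [[0.0, 1.0, 0.001], [1.0, -0.0, 0.0], [0.0, 0.001, -1.0]]
wrist_force: [1.4, -1.5, 6.3]
opening: 0.0534
finger_force: 30.0
```

In the tool's units: -35 cm / 100 = -0.35, 20.6 cm / 100 = 0.206.

{"api": "move_arm", "payload": {
  "increments": [
    [0,0,-0.01,0,0,0],
    [0,0,-0.03,0,0,0],
    [0,0,-0.06,0,0,0],
    [-0.01,0,-0.09,0,0,0],
    [-0.04,0,-0.09,0,0,0],
    [-0.08,0,-0.09,0,0,0],
    [-0.12,0,-0.09,0,0,0],
    [-0.15,0.02,-0.09,0,0,0],
    [-0.18,0.045,-0.09,0,0,0],
    [-0.21,0.07,-0.09,0,0,0],
    [-0.24,0.1,-0.09,0,0,0],
    [-0.27,0.13,-0.09,0,0,0],
    [-0.3,0.16,-0.09,0,0,0],
    [-0.33,0.19,-0.09,0,0,0],
    [-0.35,0.206,-0.08,0,0,0],
    [-0.35,0.206,-0.06,0,0,0],
    [-0.35,0.206,-0.04,0,0,0],
    [-0.35,0.206,-0.02,0,0,0],
    [-0.35,0.206,-0.005,0,0,0],
    [-0.35,0.206,0.002,0,0,0]
  ]
}}

```text
time: 34.52
ee_pos: [0.5752, -0.0302, 0.0685]
ee_rot: [[-0.001, 1.0, -0.001], [1.0, 0.001, 0.0], [0.0, -0.001, -1.0]]
wrist_force: [-0.4, -0.8, -3.1]
opening: 0.0533
finger_force: 30.0
```

In the tool's units: 0.4 cm / 100 = 0.004, 0.3 cm / 100 = 0.003.

{"api": "move_arm", "payload": {
  "increments": [
    [0,0,0,0,0,0],
    [0,0,0.003,0,0,0],
    [0,0,0.004,0,0,0],
    [0,0,0.004,0,0,0]
  ]
}}

```text
time: 35.02
ee_pos: [0.576, -0.0307, 0.0659]
ee_rot: [[0.0, 1.0, 0.0], [1.0, -0.0, -0.0], [-0.0, 0.0, -1.0]]
wrist_force: [0.0, -1.1, -2.6]
opening: 0.0536
finger_force: 30.0
```

In the tool's units: 0.15 cm / 100 = 0.0015, 0.1 cm / 100 = 0.001.

{"api": "move_arm", "payload": {
  "increments": [
    [0,0,0.001,0,0,0],
    [0,0,0.0015,0,0,0],
    [0,0,0.0015,0,0,0]
  ]
}}

```text
time: 35.4
ee_pos: [0.5762, -0.0307, 0.065]
ee_rot: [[0.0, 1.0, 0.001], [1.0, -0.0, -0.0], [-0.0, 0.001, -1.0]]
wrist_force: [-1.2, 0.9, 4.5]
opening: 0.0533
finger_force: 30.0
```

In the tool's units: -10 cm / 100 = -0.1, -6 cm / 100 = -0.06.

{"api": "move_arm", "payload": {
  "increments": [
    [0,0,0,0,0,0],
    [0,0,0,0,0,0],
    [0,0,0,0,0,0],
    [0,0,-0.02,0,0,0],
    [0,0,-0.06,0,0,0],
    [0,0,-0.1,0,0,0]
  ],
  "jaw": 7.4
}}

```text
time: 36.15
ee_pos: [0.576, -0.0305, 0.1665]
ee_rot: [[-0.0, 1.0, 0.001], [1.0, 0.0, 0.0], [0.0, 0.001, -1.0]]
wrist_force: [-0.6, 0.2, 0.4]
opening: 0.0736
finger_force: 0.0
```

In the tool's units: 35 cm / 100 = 0.35, 34 cm / 100 = 0.34.

{"api": "move_arm", "payload": {
  "increments": [
    [0.05,-0.01,-0.02,0,0,0],
    [0.11,-0.03,-0.02,0,0,0],
    [0.17,-0.05,-0.02,0,0,0],
    [0.23,-0.07,-0.02,0,0,0],
    [0.29,-0.09,-0.02,0,0,0],
    [0.34,-0.101,-0.01,0,0,0],
    [0.35,-0.101,0.02,0,0,0],
    [0.35,-0.101,0.05,0,0,0],
    [0.35,-0.101,0.07,0,0,0],
    [0.35,-0.101,0.08,0,0,0],
    [0.35,-0.101,0.08,0,0,0],
    [0.35,-0.101,0.08,0,0,0]
  ],
  "jaw": 8.4
}}

```text
time: 37.65
ee_pos: [0.4755, 0.3196, 0.0852]
ee_rot: [[0.0, 1.0, 0.001], [1.0, -0.0, 0.001], [0.001, 0.001, -1.0]]
wrist_force: [0.5, -0.5, 0.1]
opening: 0.0843
finger_force: 0.0
```

{"api": "move_arm", "payload": {
  "increments": [
    [0,0,0,0,0,0],
    [0,0,0,0,0,0],
    [0,0,0,0,0,0],
    [0,0,0,0,0,0],
    [0,0,0,0,0,0],
    [0,0,0,0,0,0]
  ],
  "jaw": 5.0
}}

```text
time: 38.4
ee_pos: [0.4749, 0.3194, 0.0845]
ee_rot: [[-0.0, 1.0, 0.0], [1.0, 0.0, 0.0], [0.0, 0.0, -1.0]]
wrist_force: [-0.7, 0.0, 6.5]
opening: 0.0615
finger_force: 30.0
```

In the tool's units: -27.9 cm / 100 = -0.279, 10.1 cm / 100 = 0.101.

{"api": "move_arm", "payload": {
  "increments": [
    [0,0,-0.01,0,0,0],
    [0,0,-0.03,0,0,0],
    [0,0,-0.055,0,0,0],
    [-0.01,0,-0.08,0,0,0],
    [-0.04,0.01,-0.08,0,0,0],
    [-0.075,0.03,-0.08,0,0,0],
    [-0.11,0.05,-0.08,0,0,0],
    [-0.145,0.07,-0.08,0,0,0],
    [-0.18,0.09,-0.08,0,0,0],
    [-0.215,0.101,-0.08,0,0,0],
    [-0.245,0.101,-0.08,0,0,0],
    [-0.27,0.101,-0.08,0,0,0],
    [-0.279,0.101,-0.07,0,0,0],
    [-0.279,0.101,-0.05,0,0,0],
    [-0.279,0.101,-0.03,0,0,0],
    [-0.279,0.101,-0.01,0,0,0],
    [-0.279,0.101,0,0,0,0],
    [-0.279,0.101,0.004,0,0,0],
    [-0.279,0.101,0.005,0,0,0],
    [-0.279,0.101,0.006,0,0,0]
  ]
}}

```text
time: 40.9
ee_pos: [0.5764, 0.0404, 0.0788]
ee_rot: [[0.0, 1.0, 0.001], [1.0, -0.0, 0.0], [0.0, 0.001, -1.0]]
wrist_force: [0.4, 0.9, -3.6]
opening: 0.0608
finger_force: 30.0
```

In the tool's units: 0.05 cm / 100 = 0.0005.

{"api": "move_arm", "payload": {
  "increments": [
    [0,0,0,0,0,0],
    [0,0,0.0005,0,0,0],
    [0,0,0.0005,0,0,0]
  ]
}}

```text
time: 41.28
ee_pos: [0.5759, 0.0402, 0.0778]
ee_rot: [[0.0, 1.0, 0.0], [1.0, -0.0, -0.0], [-0.0, 0.0, -1.0]]
wrist_force: [0.8, 0.5, -3.0]
opening: 0.0609
finger_force: 30.0
```

In the tool's units: 0.1 cm / 100 = 0.001.

{"api": "move_arm", "payload": {
  "increments": [
    [0,0,0.001,0,0,0],
    [0,0,0.001,0,0,0],
    [0,0,0.001,0,0,0]
  ]
}}

```text
time: 41.65
ee_pos: [0.576, 0.0404, 0.0775]
ee_rot: [[-0.0, 1.0, 0.0], [1.0, 0.0, -0.0], [-0.0, 0.0, -1.0]]
wrist_force: [-2.1, -0.9, 5.3]
opening: 0.0611
finger_force: 30.0
```

{"api": "move_arm", "payload": {
  "increments": [
    [0,0,0,0,0,0],
    [0,0,0,0,0,0],
    [0,0,0,0,0,0],
    [0,0,-0.02,0,0,0],
    [0,0,-0.05,0,0,0],
    [0,0,-0.09,0,0,0]
  ],
  "jaw": 7.8
}}

```text
time: 42.4
ee_pos: [0.5755, 0.0404, 0.1684]
ee_rot: [[-0.0, 1.0, -0.001], [1.0, 0.0, 0.0], [0.0, -0.001, -1.0]]
wrist_force: [0.9, -0.3, -0.9]
opening: 0.0781
finger_force: 0.0
```

In the tool's units: 27.9 cm / 100 = 0.279, 27 cm / 100 = 0.27.

{"api": "move_arm", "payload": {
  "increments": [
    [0.05,0,0,0,0,0],
    [0.11,0,0,0,0,0],
    [0.17,0.004,0,0,0,0],
    [0.23,0.004,0,0,0,0],
    [0.27,0.004,0,0,0,0],
    [0.279,0.004,0.03,0,0,0],
    [0.279,0.004,0.06,0,0,0],
    [0.279,0.004,0.085,0,0,0],
    [0.279,0.004,0.097,0,0,0],
    [0.279,0.004,0.097,0,0,0],
    [0.279,0.004,0.097,0,0,0]
  ]
}}

```text
time: 43.78
ee_pos: [0.5806, 0.3198, 0.0712]
ee_rot: [[0.0, 1.0, 0.002], [1.0, -0.0, 0.001], [0.001, 0.002, -1.0]]
wrist_force: [-0.3, 0.0, 1.1]
opening: 0.0777
finger_force: 0.0
```

{"api": "move_arm", "payload": {
  "increments": [
    [0,0,0,0,0,0],
    [0,0,0,0,0,0],
    [0,0,0,0,0,0],
    [0,0,0,0,0,0],
    [0,0,0,0,0,0],
    [0,0,0,0,0,0]
  ],
  "jaw": 4.5
}}

```text
time: 44.52
ee_pos: [0.58, 0.3194, 0.0701]
ee_rot: [[0.0, 1.0, 0.0], [1.0, -0.0, 0.0], [0.0, 0.0, -1.0]]
wrist_force: [-1.5, -0.5, 6.1]
opening: 0.0539
finger_force: 29.8
```

In the tool's units: -20.8 cm / 100 = -0.208, -19.5 cm / 100 = -0.195.

{"api": "move_arm", "payload": {
  "increments": [
    [0,0,-0.01,0,0,0],
    [0,0,-0.03,0,0,0],
    [0,0,-0.05,0,0,0],
    [0,0,-0.07,0,0,0],
    [-0.02,0,-0.08,0,0,0],
    [-0.05,0,-0.08,0,0,0],
    [-0.08,0,-0.08,0,0,0],
    [-0.11,-0.004,-0.08,0,0,0],
    [-0.14,-0.004,-0.08,0,0,0],
    [-0.17,-0.004,-0.08,0,0,0],
    [-0.195,-0.004,-0.08,0,0,0],
    [-0.208,-0.004,-0.07,0,0,0],
    [-0.208,-0.004,-0.05,0,0,0],
    [-0.208,-0.004,-0.03,0,0,0],
    [-0.208,-0.004,-0.013,0,0,0],
    [-0.208,-0.004,-0.003,0,0,0],
    [-0.208,-0.004,0.002,0,0,0],
    [-0.208,-0.004,0.005,0,0,0],
    [-0.208,-0.004,0.006,0,0,0],
    [-0.208,-0.004,0.0065,0,0,0]
  ]
}}

```text
time: 47.02
ee_pos: [0.5762, 0.1114, 0.0636]
ee_rot: [[0.0, 1.0, 0.001], [1.0, -0.0, 0.0], [0.0, 0.001, -1.0]]
wrist_force: [1.3, -0.3, -4.6]
opening: 0.0539
finger_force: 29.7
```

In the tool's units: 0.1 cm / 100 = 0.001.

{"api": "move_arm", "payload": {
  "increments": [
    [0,0,0,0,0,0],
    [0,0,0.001,0,0,0],
    [0,0,0.001,0,0,0]
  ]
}}

```text
time: 47.4
ee_pos: [0.5761, 0.1114, 0.063]
ee_rot: [[0.0, 1.0, 0.001], [1.0, -0.0, -0.0], [-0.0, 0.001, -1.0]]
wrist_force: [-2.8, -1.9, 5.9]
opening: 0.054
finger_force: 29.7
```

Contact. I'll release the tin, rise and move clear for a final check.

In the tool's units: -17 cm / 100 = -0.17, -11 cm / 100 = -0.11.

{"api": "move_arm", "payload": {
  "increments": [
    [0,0,0,0,0,0],
    [0,0,0,0,0,0],
    [0,0,0,0,0,0],
    [0,0,-0.02,0,0,0],
    [0,0,-0.06,0,0,0],
    [0,0,-0.11,0,0,0],
    [0,0,-0.17,0,0,0]
  ],
  "jaw": 7.8
}}

```text
time: 48.28
ee_pos: [0.5753, 0.1113, 0.2346]
ee_rot: [[-0.0, 1.0, -0.0], [1.0, 0.0, 0.0], [0.0, -0.0, -1.0]]
wrist_force: [1.1, -0.6, 0.4]
opening: 0.0781
finger_force: 0.0
```

In the tool's units: 30 cm / 100 = 0.3, 24 cm / 100 = 0.24.

{"api": "move_arm", "payload": {
  "increments": [
    [0.06,-0.03,0,0,0,0],
    [0.12,-0.06,0,0,0,0],
    [0.18,-0.1,0,0,0,0],
    [0.24,-0.14,0,0,0,0],
    [0.3,-0.16,0,0,0,0],
    [0.3,-0.16,0,0,0,0],
    [0.3,-0.16,0,0,0,0],
    [0.3,-0.16,0,0,0,0]
  ]
}}

```text
time: 49.28
ee_pos: [0.4167, 0.4101, 0.2327]
ee_rot: [[0.001, 1.0, 0.001], [1.0, -0.001, -0.001], [-0.001, 0.001, -1.0]]
wrist_force: [-0.3, -0.2, -0.6]
opening: 0.078
finger_force: 0.0
```

```bash
python3 - <<'E'
from h import *
s=get_state(); print(s['time'],s['ee_pos'],s['wrist_force'])
im,d,c=shot('top','top2.png'); W=cloud(d,c); V,U=np.mgrid[:400,:640]
for n,u0,u1,z in(('tin',255,288,.099),('jar',288,321,.107),('sifter',322,356,.117)):
    m=(U>=u0)&(U<=u1)&(V>200)&(V<255)&(W[...,2]>z-.006)
    P=np.array([onz(c,u,v,z)[:2] for v,u in np.argwhere(m)],np.float32)*1000
    print(n,cv2.minAreaRect(P)[0], P.mean(0))
hsv=cv2.cvtColor(im,cv2.COLOR_RGB2HSV); m=((hsv[...,0]>75)&(hsv[...,0]<95)&(hsv[...,1]>90)&(U>400)&(V>200)).astype(np.uint8)
k=max(cv2.findContours(m,0,2)[0],key=cv2.contourArea); print('bar',cv2.minAreaRect(np.array([onz(c,u,v,.047)[:2] for u,v in k[:,0]],np.float32)*1000))
E
```

```text
49.275 [0.41674587 0.41012217 0.23270469] [-0.26677979 -0.20044461 -0.61292323]
tin (576.3273315429688, 109.35073852539062) [576.0153  109.15104]
jar (575.4773559570312, 39.834197998046875) [575.69055  39.9074 ]
sifter (576.1585693359375, -30.59212875366211) [576.2195   -29.662502]
bar ((461.12579345703125, -298.0802307128906), (169.87924194335938, 28.912351608276367), 12.403498649597168)
```

View pics/top2.png

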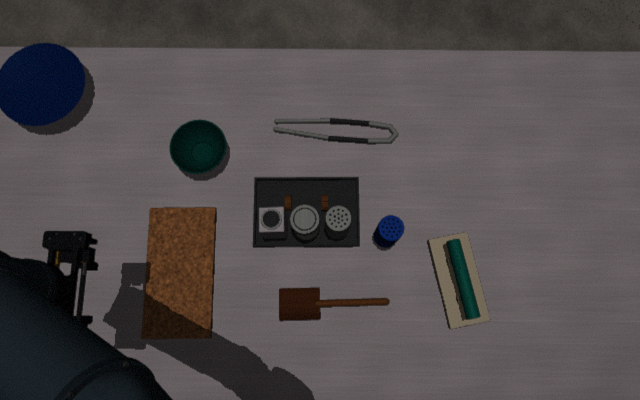

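The final top view shows the tin (272,222), jar (305,221) and sifter (338,220) within about 1 mm of where they started. The bar lies on the setter at (462,280), within about 1.5 mm of centre, and the bystanders haven't moved.

```bash
python3 -c "
from station import close_job
print(close_job())"
```

```text
the job is handed in; nothing more can be done
None
```

The job is handed in: in the last picture the bar lies centred in the setter notches, the jar, tin and sifter stand back on their original spots to within about 1 mm, and the bowl, paddle and jacks have not visibly moved; no verdict came back.

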